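# Dry-stack a segmented bowl on the faceplate

### The job

Swing the sprung clamp arm up until it stays open by itself, and leave it open. Then dry-stack the segmented bowl on the round faceplate, one part at a time from the bottom up: first the base disc from under the clamp, then the small ring, the middle ring and the large ring, each lying flat and centred on the one below. Let go of everything at the end and do not knock over the glue bottle.

Things in the scene. Friction and masses are not known exactly. Their poses are not given: they have to be found in the camera images.
- faceplate: Fixed round plywood faceplate, 120 mm in diameter, on a narrower steel hub, with a small black centre mark. Where the bowl is stacked. Origin: centre of its underside on the bench; its flat top is 30 mm above the origin.
- jig: Fixed clamp jig: wooden board, x -50 to 125, y -45 to 45 mm, top 15 mm up, and two steel cheeks 70 mm high. Origin: on the bench, right below where the disc is held. The clamp's hinge axis runs along the jig's y through (90, 0, 55) mm of its frame; the shut arm points along the jig's -x, roughly towards the robot.
- clamp_arm (a joint): Angle of the clamp arm, rad: about 0 shut on the disc (arm level), growing as the knob swings up, stop at 1.75 just past upright. An over-centre spring pulls it shut below about 1.15 and holds it open above; let go past 1.3 it snaps to the open stop. About 3 N at the knob starts to lift it.
- clamp_knob (a point): Centre of the black ball knob, 28 mm in diameter, on the end of the clamp arm (steel bar 18 mm wide), 175 mm from the hinge axis. Shut, it is 55 mm above the bench and 85 mm from the disc's centre. Can be gripped from above across the jig's y; it turns between the fingers.
- base_disc: The base disc of the bowl, solid, loose, held under the clamp arm on the jig's board at the start, made of twelve pale and dark wood segments, 12-sided, 22 mm high. Origin: centre of its underside, z up; x points at the middle of a flat side face, one every 30 degrees. 66 mm across its flats. A small black centre mark on top. About 50 g.
- ring_small: The small ring of the bowl, loose, lying flat on the bench, made of twelve pale and dark wood segments, 12-sided, 22 mm high. Origin: centre of its underside, z up; x points at the middle of a flat side face, one every 30 degrees. 92 mm across the outer flats, 46 mm across the hole. The wall, 23 mm thick with parallel flat faces, can be gripped from above, one finger in the hole. About 72 g.
- ring_middle: The middle ring of the bowl, loose, lying flat on the bench, made of twelve pale and dark wood segments, 12-sided, 22 mm high. Origin: centre of its underside, z up; x points at the middle of a flat side face, one every 30 degrees. 116 mm across the outer flats, 70 mm across the hole. The wall, 23 mm thick with parallel flat faces, can be gripped from above, one finger in the hole. About 95 g.
- ring_large: The large ring of the bowl, loose, lying flat on the bench, made of twelve pale and dark wood segments, 12-sided, 22 mm high. Origin: centre of its underside, z up; x points at the middle of a flat side face, one every 30 degrees. 140 mm across the outer flats, 94 mm across the hole. The wall, 23 mm thick with parallel flat faces, can be gripped from above, one finger in the hole. About 120 g.
- glue_bottle: White glue bottle, 52 mm in diameter, 150 mm tall, loose, standing upright on the bench in front of the robot. To be left standing. Origin: centre of its underside, z up.
Not all that is in view belongs to the job. What is shaped like the ring_small but orange or yellow is not meant. Leave any purple look-alike of the ring_large alone.

How it is judged:
By the outcome, as a careful person would: the job done as asked, in the order asked, and still so for the second after the job is handed in, with the robot touching nothing.
It also fails if it takes over 128 s, if anything falls off the work surface, if the arm or the gripper's body presses on something with over 40 N, if the wrist force passes 120 N, or if a joint passes its speed limit or range.

### The arm

A 7-joint arm with a two-finger parallel gripper is mounted at the origin on the work surface. World frame = base frame: x ahead of the robot, y to its left, z up, the work surface at z = 0. Lengths are in m, angles in rad, forces in N, time in s.
With the tool pointing down it reaches from about 0.4 to 0.875 m from the base axis. Payload 19.3 kg.
Tool frame: the origin (TCP) lies on the centre line of the jaws, within the pads' length; the fingertips stand 14 mm ahead of it and the grasp point (between the pads) lies 5 mm behind it (bot.tip_extent is the distance from the TCP to the fingertips, in m); z points along the fingers, y is the line along which they close (so a half turn about z gives the same grasp; the last joint's range is limited). The gripper opens to 85 mm and grips with 20 to 120 N. Pads are 22 mm wide; open, the fingers measure 114 mm over their backs; the gripper's body (76 mm by 85 mm) begins 54 mm behind the grasp point. The pads swing forward as they close: fully open they stand 13 mm farther back than shut.
Start: joints at [-1.401, 0.521, -0.036, 1.599, 0.021, 1.021, -0.113], TCP at [0.148, 0.607, 0.245] pointing down, gripper open.
Joint ranges: [-2.91, 2.91], [-0.3, 2.13], [-1.5, 1.42], [0.17, 2.43], [-1.26, 4.41], [0.16, 1.93], [-2.52, 2.52]. Speed limits (rad/s): [1.89, 1.89, 2.39, 2.39, 3.01, 3.01, 3.01].

### API

Orientations are given as [roll, pitch, yaw] about the fixed x, y, z axes, in that order (R = Rz(yaw) Ry(pitch) Rx(roll)).
In Python, from workcell import monitor, grab_frame, camera_model, bot gives the robot as it stands.
- The arm moves only by the tool move_arm, never from a script. Its argument "moves" is a list of rows, each a list of 4 numbers: the shift along the world's x, y, z in mm, then the turn about the world's z in rad. A call has 1 to 12 rows; each row is the pose to reach, as a shift and turn from the pose commanded when the call began; what a row does not reach only later rows make up. A row lasts 1/8 s, in which the tool goes at most 62.5 mm and 10.7 degrees, less where a joint would pass 70% of its speed; a pose out of reach is approached as far as the arm can. A call with a gripper value outside its range is refused whole. "gripper" is the opening, from 0 (shut) to 1 (fully open), set as the call begins (left out, the last holds). The fingers move at their own pace and stop on an object; "newtons" is the grip in N (left out, the last holds). Time passes only in rows, so rows that repeat a pose let the fingers close. It gives the time, the measured TCP pose, the force, the opening and the grip force at its end, in the units of the state.
- monitor.observe(): the state, without advancing time (a new reading comes with each control period).
- grab_frame(name): name is "scene" or "side" or "wrist"; returns the picture (400x640x3 uint8, blue, green, red); there is no depth.
- camera_model(name): a dict with "vfov" (degrees; the focal length in pixels is half the picture's height over the tangent of half this angle, whatever the lens; pixels are square), "cx", "cy" (the principal point, pixels), "R" (3x3) and "t" (3): a world point X has camera coordinates R X + t; the wrist camera has in their place "T_tool_cam" (4x4, takes a point from camera to tool coordinates, whose origin is the TCP and whose axes are the flange's). Camera axes: x right, y down, z forward; pixel columns grow to the right and rows downward; lengths in m; the calibration is good to about 2 mm. A picture is of the moment at which its call begins: read the wrist's pose just before it. camera_model takes no time and is no camera call.
- bot.job_done(): hands the job in; it is judged then, once.
The state is a dict: "clock": time; "qpos": joint angles; "qd": joint speeds; "joint_efforts": joint torques, N m; "position": TCP position; "tool_rot": TCP orientation; "force": force on the tool from outside, world axes, zero at the start; "moment": the same for the moment, N m; "grip_width": finger opening in m; "finger_force": force on a finger pad.
Only numpy, scipy, OpenCV 4.12 (cv2) and the standard library are available. Lean on these libraries where they do the work, as an engineer would, in place of code of your own. Each camera call takes 0.05 s, during which the arm holds its last target. There are 200 camera calls.

## Working session

There is one attempt and no reset: what is moved stays moved. The work goes in short steps, Python scripts to look and compute and a tool call to move; the robot and the scene stay as the last step left them, time stands still between calls to the robot, and variables do not carry over. Pictures are saved under pics/ and viewed, at most 14 in all, crops included, and the job is handed in when it is done.

Besides the shell and the picture viewer there is one more tool, called after "Emit:" by a JSON object that holds its "method" and its "body". move_arm: Moves the arm, as the interface text tells. Its arguments: {"type":"object","properties":{"moves":{"type":"array","items":{"type":"array","items":{"type":"number"}}},"gripper":{"type":"number"},"newtons":{"type":"number"}},"required":["moves"]}

```bash
mkdir -p pics; cat > h.py <<'E'
import numpy as np, cv2
from workcell import monitor, grab_frame, camera_model, bot
def f_of(m): return 200/np.tan(np.radians(m["vfov"])/2)
def rot(r):
    from scipy.spatial.transform import Rotation as R
    r=np.array(r); return r if r.shape==(3,3) else R.from_euler('xyz',r).as_matrix()
def ray(name,px,st=None):
    m=camera_model(name); f=f_of(m)
    d=np.array([(px[0]-m["cx"])/f,(px[1]-m["cy"])/f,1.])
    if name=="wrist":
        st=st or monitor.observe(); T=np.array(m["T_tool_cam"]); Rt=rot(st["tool_rot"])
        return np.array(st["position"])+Rt@T[:3,3], Rt@T[:3,:3]@d
    R=np.array(m["R"]);t=np.array(m["t"]); return -R.T@t, R.T@d
def at_z(name,px,z,st=None):
    o,d=ray(name,px,st); return o+d*(z-o[2])/d[2]
def proj(name,X):
    m=camera_model(name);c=np.array(m["R"])@np.array(X)+np.array(m["t"]);f=f_of(m)
    return np.array([m["cx"]+f*c[0]/c[2],m["cy"]+f*c[1]/c[2]])
E
python3 - <<'E'
from h import *
s=monitor.observe(); print(s)
for n in("scene","side","wrist"):
    im=grab_frame(n); cv2.imwrite(f"pics/{n}0.png",im)
    print(n,camera_model(n))
E
```

```text
{'clock': 0.0, 'qpos': array([-1.40120337,  0.52203282, -0.03634085,  1.59996562,  0.02120996,
        1.02108941, -0.11278355]), 'qd': array([ 6.25617792e-04, -1.08272352e-03, -1.81956125e-04,  5.72540460e-04,
        8.73376329e-05,  4.14479776e-04,  5.55538312e-04]), 'joint_efforts': array([-9.00177001e-04, -9.27089381e+01,  1.97971657e+00, -3.69939852e+01,
        1.78627350e-02,  7.96258537e-03, -2.97467864e-05]), 'position': array([0.14839508, 0.60681838, 0.24472903]), 'tool_rot': array([-3.14048563e+00,  7.95558120e-05,  2.90182232e+00]), 'force': array([ 0.79061339, -0.19776224,  0.3580088 ]), 'moment': array([-0.00174773,  0.02801982,  0.01873919]), 'finger_force': 0.0, 'grip_width': 0.08538193753389188}
scene {'vfov': 56.172306236027616, 'cx': 322.34401260428695, 'cy': 201.93690793142179, 'R': array([[-0.76867673,  0.63963614,  0.00130179],
       [ 0.4887722 ,  0.58868779, -0.64385435],
       [-0.41259885, -0.49427958, -0.76514697]]), 't': array([ 0.44021193, -0.15543165,  1.36194562])}
side {'vfov': 57.475172611363035, 'cx': 320.6094763553027, 'cy': 202.10683475092148, 'R': array([[ 0.93406784, -0.35703173, -0.00675356],
       [-0.26449182, -0.67901044, -0.68482764],
       [ 0.23991946,  0.64146174, -0.72867379]]), 't': array([-0.48829076,  0.13829851,  1.09290553])}
wrist {'vfov': 60.05948301369807, 'cx': 317.3080178197655, 'cy': 194.69376365054393, 'T_tool_cam': array([[-3.59552997e-04, -9.54160769e-01, -2.99294333e-01,
         7.60174639e-02],
       [ 9.99999618e-01, -5.81514120e-04,  6.52551950e-04,
         7.05415243e-04],
       [-7.96683351e-04, -2.99293984e-01,  9.54160614e-01,
        -1.30248676e-01],
       [ 0.00000000e+00,  0.00000000e+00,  0.00000000e+00,
         1.00000000e+00]])}
```

View pics/scene0.png

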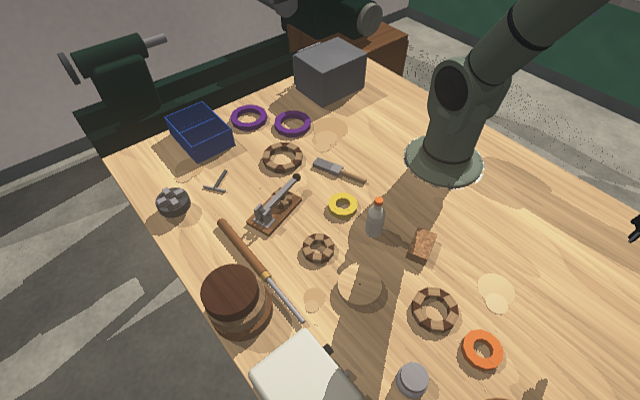

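View pics/side0.png

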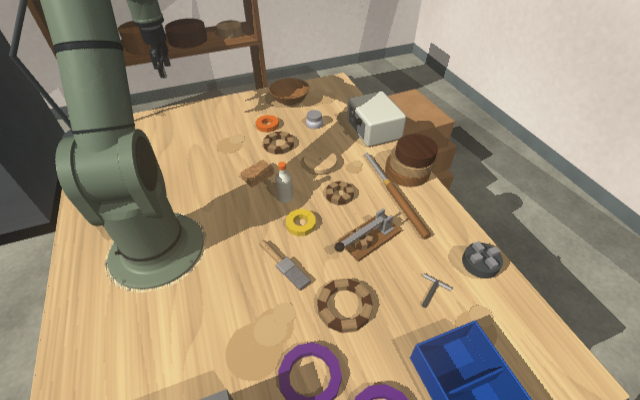

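Scene picture shows: segmented rings at (282,158), (319,248), (435,310); faceplate at (360,285); the jig at (275,208) with knob at (296,178); glue bottle (376,217). The purple rings (249,118), (293,124), yellow ring (343,206) and orange ring (483,350) are look-alikes. In the side picture, the same rings are at (347,305), (341,191), (280,142).

```bash
python3 - <<'E'
from h import *
def tri(a,b):
    o1,d1=ray("scene",a);o2,d2=ray("side",b)
    A=np.stack([d1,-d2],1);k=np.linalg.lstsq(A,o2-o1,rcond=None)[0]
    p,q=o1+d1*k[0],o2+d2*k[1];return ((p+q)/2).round(3),round(np.linalg.norm(p-q),4)
for n,a,b in [("L",(282,158),(347,305)),("S",(319,248),(341,191)),("M",(435,310),(280,142)),("knob",(296,178),(340,247)),("plate",(360,285),(322,161))]:
    print(n,at_z("scene",a,.022).round(3),at_z("side",b,.022).round(3),tri(a,b))
print("knob55",at_z("scene",(296,178),.055),at_z("side",(340,247),.055))
print("bottle",at_z("scene",(374,234),.0),at_z("side",(285,198),.0), tri((379,201),(282,166)))
i=cv2.imread("pics/scene0.png");j=cv2.imread("pics/side0.png")
a=cv2.resize(i[130:340,230:470],None,fx=3.3,fy=3.3*0.86,interpolation=cv2.INTER_CUBIC)
cv2.imwrite("pics/c1.png",cv2.resize(i[140:330,235:485],None,fx=3.1,fy=3.1,interpolation=cv2.INTER_CUBIC))
E
```

```text
L [ 0.46  -0.359  0.022] [ 0.449 -0.383  0.022] (array([ 0.452, -0.375,  0.006]), np.float64(0.0026))
S [0.6   0.017 0.022] [0.597 0.004 0.022] (array([0.599, 0.012, 0.014]), np.float64(0.0049))
M [0.49  0.355 0.022] [0.483 0.335 0.022] (array([0.485, 0.353, 0.01 ]), np.float64(0.0039))
knob [ 0.481 -0.249  0.022] [ 0.504 -0.208  0.022] (array([ 0.496, -0.227,  0.05 ]), np.float64(0.0014))
plate [0.59  0.18  0.022] [0.594 0.171 0.022] (array([0.592, 0.177, 0.019]), np.float64(0.0076))
knob55 [ 0.49912643 -0.22304041  0.055     ] [ 0.49363885 -0.22968494  0.055     ]
bottle [0.42898959 0.07468827 0.        ] [0.41744427 0.0615095  0.        ] (array([0.42 , 0.064, 0.14 ]), np.float64(0.0001))
```

View pics/c1.png

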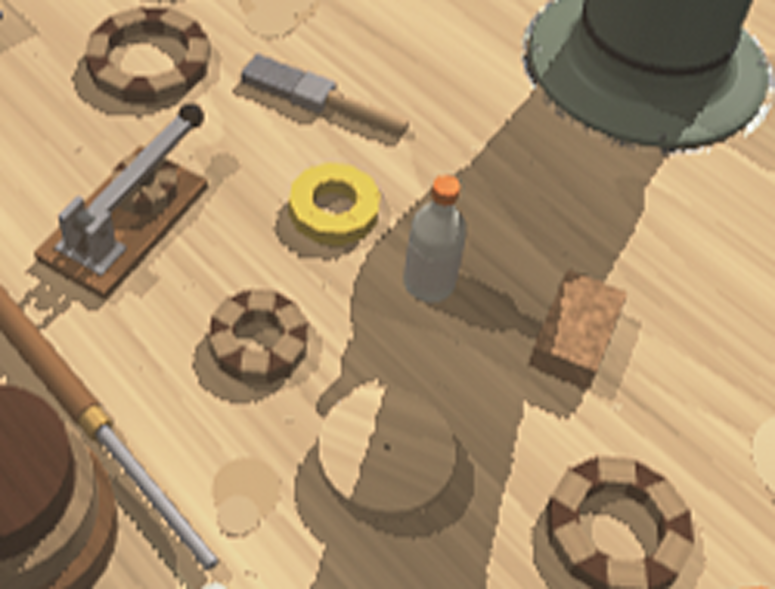

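Emit:
{"method": "move_arm", "body": {"moves": [[40,-40,40,0],[80,-80,75,0.05],[120,-130,75,0.1],[160,-180,75,0.15],[200,-230,75,0.2],[240,-290,75,0.24],[280,-350,75,0.24],[320,-427,75,0.24],[320,-427,75,0.24],[320,-427,75,0.24],[320,-427,75,0.24],[320,-427,75,0.24]], "gripper": 1}}

```text
clock: 1.65
position: [0.4679, 0.1812, 0.3202]
tool_rot: [3.141, -0.0, -3.14]
force: [0.4, 0.1, -0.3]
grip_width: 0.0853
finger_force: 0.0
```

```bash
python3 - <<'E'
from h import *
s=monitor.observe(); print(s["position"],s["tool_rot"],s["qpos"])
np.save("w1.npy",[s["position"],s["tool_rot"]])
cv2.imwrite("pics/w1.png",grab_frame("wrist"))
cv2.imwrite("pics/w1b.png",cv2.resize(cv2.imread("pics/w1.png"),None,fx=1.25,fy=1.25,interpolation=cv2.INTER_CUBIC))
E
```

```text
[0.46793377 0.18120651 0.32017684] [ 3.14146442e+00 -3.54624971e-04 -3.13956044e+00] [-0.59910534  0.24507793  0.13686865  1.82739268 -0.03802101  1.07188815
  1.12475783]
```

View pics/w1b.png

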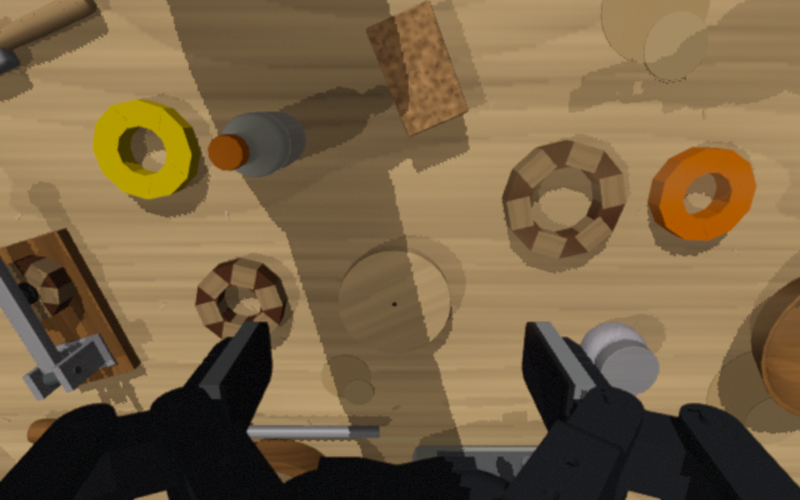

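The wrist picture shows the faceplate mark at (315,243) in full-frame pixels, the small ring at (194,240), the middle ring at (452,160), the bottle's cap at (183,122) and part of the jig at the left.

Emit:
{"method": "move_arm", "body": {"moves": [[0,-60,0,0],[0,-120,0,0],[0,-180,0,0],[0,-240,0,0],[0,-300,0,0],[0,-360,0,0],[0,-420,0,0],[0,-420,0,0],[0,-420,0,0],[0,-420,0,0]]}}

```text
clock: 2.95
position: [0.4689, -0.2384, 0.3203]
tool_rot: [3.141, 0.0, -3.139]
force: [0.0, -0.2, -0.3]
grip_width: 0.0855
finger_force: 0.0
```

```bash
python3 - <<'E'
from h import *
s=monitor.observe(); print(s["position"],s["tool_rot"],s["qpos"])
np.save("w2.npy",[s["position"],s["tool_rot"]])
cv2.imwrite("pics/w2.png",grab_frame("wrist"))
a=cv2.imread("pics/w2.png");b=cv2.imread("pics/w1.png")
cv2.imwrite("pics/w2b.png",cv2.resize(a,None,fx=1.25,fy=1.25,interpolation=cv2.INTER_CUBIC))
r=lambda im,x,y,k:cv2.resize(im[y:y+k,x:x+k],(390,390),interpolation=cv2.INTER_CUBIC)
cv2.imwrite("pics/c2.png",np.hstack([r(b,392,100,130),r(b,144,190,130)]))
E
```

```text
[ 0.46892431 -0.23835211  0.32029416] [ 3.14110733e+00  6.38064246e-05 -3.13899583e+00] [ 0.05172907  0.30165101  0.39318335  1.77958888 -0.12955445  1.08576807
  2.06290595]
```

View pics/w2b.png

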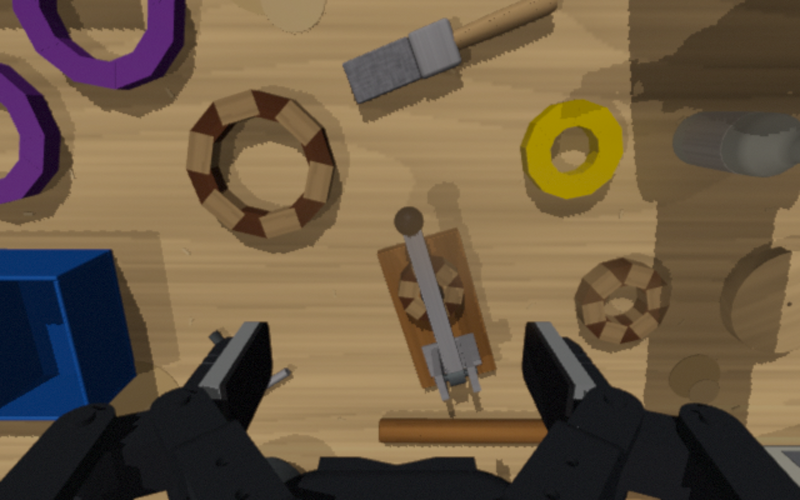

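View pics/c2.png

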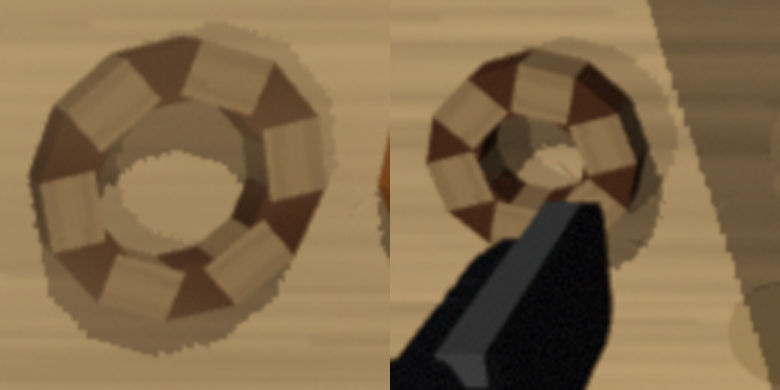

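Wrist view 2 (1.25x): knob (408,221), clamp bar to the hinge at (455,372), board near corners (378,250) and (457,229), large ring centred (260,163). The crop gives the top corners of the middle and small rings. The segmented wood ring at (260,163) isn't purple and has the largest hole, so it should be ring_large; the fit residuals against the given sizes will check this.

```bash
cat >> h.py <<'E'
from scipy.optimize import least_squares
class S(dict): pass
def load(n):
    a=np.load(n); return {"position":a[0],"tool_rot":a[1]}
def fit(P,R,n=12):
    P=np.array(P)[:,:2]
    def res(p):
        a=np.arctan2(P[:,1]-p[1],P[:,0]-p[0]); k=np.round((a-p[2])/(2*np.pi/n))*(2*np.pi/n)+p[2]
        return (P-(p[:2]+R*np.c_[np.cos(k),np.sin(k)])).ravel()
    best=min((least_squares(res,[*P.mean(0),t]) for t in np.linspace(0,.5,6)),key=lambda r:r.cost)
    d=np.hypot(*(P-best.x[:2]).T)
    return best.x[:2].round(4), "face0 deg",round((np.degrees(best.x[2])-15)%30,1),"rms mm",round(1e3*np.sqrt(2*best.cost/len(P)),2),"meanR",d.mean().round(4)
E
python3 - <<'E'
from h import *
c=np.cos(np.radians(15)); s1,s2=load("w1.npy"),load("w2.npy")
M=[(200,38),(272,65),(317,115),(325,188),(290,250),(235,303),(165,320),(98,298),(52,250),(40,180),(60,108),(120,58)]
print("M",fit([at_z("wrist",(392+x/3,100+y/3),.022,s1) for x,y in M],.058/c))
Sm=[(527,50),(588,65),(618,115),(635,165),(490,242),(455,205),(428,160),(435,118),(470,78)]
print("S",fit([at_z("wrist",(144+(x-390)/3,190+y/3),.022,s1) for x,y in Sm],.046/c))
L=[(215,105),(252,90),(288,102),(325,135),(333,165),(328,203),(300,232),(262,238),(240,232),(205,205),(188,175),(193,137)]
print("L",fit([at_z("wrist",(x/1.25,y/1.25),.022,s2) for x,y in L],.07/c))
print("plate",at_z("wrist",(315.2,243.2),.03,s1), at_z("scene",(359.8,284.2),.03))
k=at_z("wrist",(408/1.25,221/1.25),.055,s2);print("knob",k)
for z in(.055,.06): print("arm dir",[at_z("wrist",(x/1.25,y/1.25),z,s2).round(4) for x,y in((418,245),(452,360))])
b=[at_z("wrist",(x/1.25,y/1.25),.015,s2) for x,y in((378,250),(457,229),(495,375),(425,390))];print(np.round(b,4))
print("bottle cap z.15",at_z("wrist",(229/1.25,152/1.25),.15,s1), "2nd base")
E
```

```text
M (array([0.4821, 0.3523]), 'face0 deg', np.float64(14.3), 'rms mm', np.float64(1.46), 'meanR', np.float64(0.0598))
S (array([0.587 , 0.0092]), 'face0 deg', np.float64(28.7), 'rms mm', np.float64(6.89), 'meanR', np.float64(0.046))
L (array([ 0.4521, -0.3711]), 'face0 deg', np.float64(16.6), 'rms mm', np.float64(4.21), 'meanR', np.float64(0.0715))
plate [0.59164673 0.17953689 0.03      ] [0.59200012 0.18027159 0.03      ]
knob [ 0.49510165 -0.22657341  0.055     ]
arm dir [array([ 0.5188, -0.2167,  0.055 ]), array([ 0.6452, -0.179 ,  0.055 ])]
arm dir [array([ 0.5173, -0.217 ,  0.06  ]), array([ 0.642 , -0.1797,  0.06  ])]
[[ 0.5372 -0.2569  0.015 ]
 [ 0.5139 -0.1741  0.015 ]
 [ 0.6907 -0.122   0.015 ]
 [ 0.7113 -0.2032  0.015 ]]
bottle cap z.15 [0.42110581 0.06751418 0.15      ] 2nd base
```

Emit:
{"method": "move_arm", "body": {"moves": [[13,6,-40,0.14],[26,12,-90,0.28],[26,12,-140,0.28],[26,12,-180,0.28],[26,12,-220,0.28],[26,12,-245,0.28],[26,12,-270,0.28],[26,12,-270,0.28],[26,12,-270,0.28]]}}

```text
clock: 4.12
position: [0.495, -0.2277, 0.0512]
tool_rot: [-3.141, 0.001, -2.861]
force: [0.6, -0.0, -0.4]
grip_width: 0.0853
finger_force: 0.0
```

Emit:
{"method": "move_arm", "body": {"moves": [[0,0,0,0],[0,0,0,0],[0,0,0,0],[0,0,0,0],[0,0,0,0],[0,0,0,0],[0,0,0,0]], "gripper": 0.2, "newtons": 40}}

```text
clock: 5.0
position: [0.4944, -0.2273, 0.0507]
tool_rot: [3.141, 0.0, -2.861]
force: [-2.2, 4.1, 9.7]
grip_width: 0.0258
finger_force: 38.6
```

Emit:
{"method": "move_arm", "body": {"moves": [[0.2,0,9,0],[0.8,0.2,17.5,0],[1.9,0.5,26,0],[3.3,1,34.8,0],[3.3,1,34.8,0]]}}

```text
clock: 5.62
position: [0.4977, -0.2263, 0.0858]
tool_rot: [3.141, -0.0, -2.861]
force: [-0.8, 6.3, -4.6]
grip_width: 0.0253
finger_force: 39.5
```

```bash
python3 - <<'E'
from h import *
s=monitor.observe(); print(s["position"],s["force"],s["qpos"])
im=grab_frame("side");cv2.imwrite("pics/s3.png",cv2.resize(im[130:290,250:470],None,fx=3,fy=3))
E
```

```text
[ 0.49769409 -0.22628623  0.08579999] [-0.82167399  6.32760763 -4.60284218] [ 0.15947877  0.64176178  0.22160591  1.93626166 -0.24001885  0.58922363
  2.39024882]
```

View pics/s3.png

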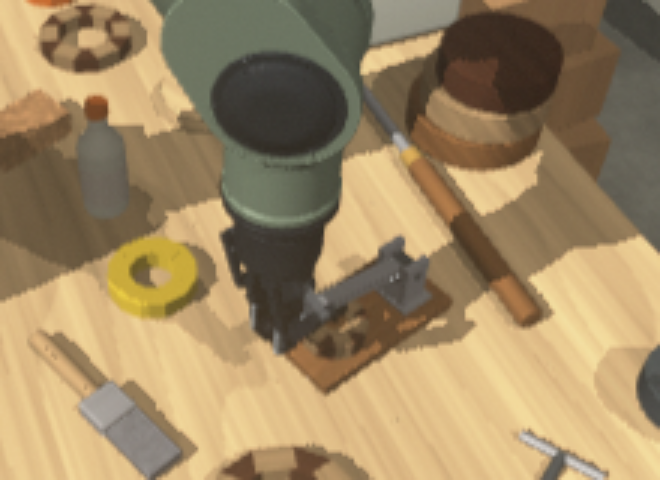

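The arm is raised between the fingers, with the base disc still on the board. I'll continue along the arc.

Emit:
{"method": "move_arm", "body": {"moves": [[4,1,17,0],[10,3,33,0],[17,5,49,0],[26,7.5,64,0],[36,10.5,78,0],[48,14,91,0],[60,17.5,102,0],[74,21.5,112.5,0],[88,25.5,121,0]]}}

```text
clock: 6.8
position: [0.5856, -0.1994, 0.2062]
tool_rot: [3.139, -0.001, -2.86]
force: [1.0, 10.3, -9.9]
grip_width: 0.0254
finger_force: 39.8
```

```bash
python3 -c "
from h import *
print(monitor.observe()['qpos'])"
```

```text
[ 0.04086295  0.57240144  0.2867496   1.66609273 -0.19407101  0.93348054
  2.25258102]
```

Emit:
{"method": "move_arm", "body": {"moves": [[15,5,7,0],[31,10,12.5,0],[48,15,16.5,0],[64,20,18.5,0],[64,20,18.5,0],[64,20,18.5,0]]}}

```text
clock: 7.55
position: [0.6492, -0.1817, 0.2248]
tool_rot: [-3.142, -0.0, -2.862]
force: [-0.2, 1.5, 0.4]
grip_width: 0.0172
finger_force: 0.7
```

Emit:
{"method": "move_arm", "body": {"moves": [[0,0,0,0],[0,0,0,0],[0,0,0,0],[0,0,0,0],[0,0,0,0],[0,0,60,0],[0,0,110,0],[0,0,110,0]], "gripper": 1}}

```text
clock: 8.55
position: [0.6509, -0.182, 0.3388]
tool_rot: [-3.139, 0.006, -2.862]
force: [0.2, -0.1, -0.4]
grip_width: 0.0852
finger_force: 0.0
```

Emit:
{"method": "move_arm", "body": {"moves": [[-50,-10,0,-0.1],[-100,-20,0,-0.2],[-150,-30,-40,-0.28],[-150,-40,-80,-0.28],[-150,-40,-80,-0.28],[-150,-40,-80,-0.28]]}}

```text
clock: 9.3
position: [0.5006, -0.2212, 0.2555]
tool_rot: [-3.141, 0.001, -3.141]
force: [0.9, -0.2, -0.3]
grip_width: 0.0855
finger_force: 0.0
```

```bash
python3 - <<'E'
from h import *
s=monitor.observe(); print(s["position"],s["tool_rot"],s["qpos"][6])
np.save("w4.npy",[s["position"],s["tool_rot"]])
im=grab_frame("wrist");cv2.imwrite("pics/w4.png",im)
cv2.imwrite("pics/w4b.png",cv2.resize(im[30:310,90:470],None,fx=2.1,fy=2.1,interpolation=cv2.INTER_CUBIC))
E
```

```text
[ 0.50061803 -0.22119966  0.2555327 ] [-3.14133890e+00  5.90621139e-04 -3.14086686e+00] 2.0587294455997758
```

View pics/w4b.png

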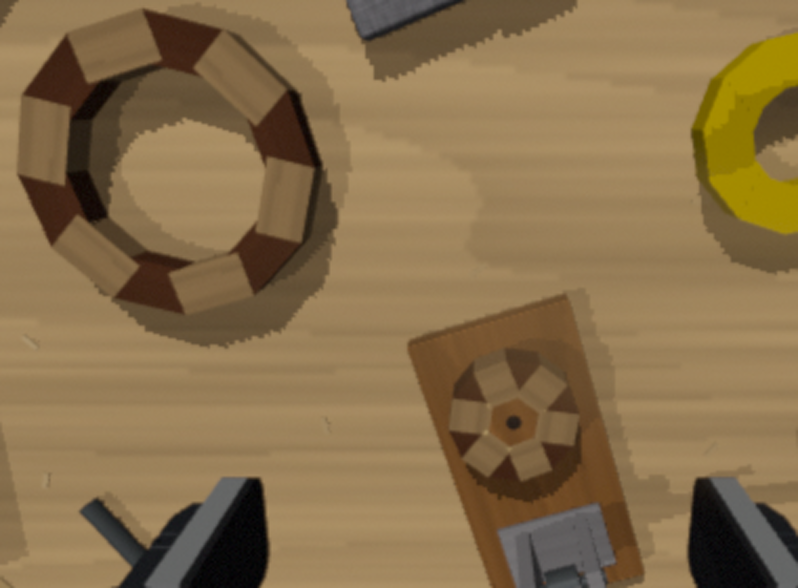

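The clamp arm no longer covers the disc, so it is open. The disc's mark is at crop (513,422), and the large ring's corners are clear.

```bash
python3 - <<'E'
from h import *
c=np.cos(np.radians(15)); s=load("w4.npy")
q=lambda x,y,z:at_z("wrist",(90+x/2.1,30+y/2.1),z,s)
D=[(475,363),(505,348),(545,363),(567,383),(577,417),(573,447),(551,474),(517,483),(490,482),(465,458),(449,431),(453,399)]
print("D",fit([q(x,y,.037) for x,y in D],.033/c),q(513,422,.037))
L=[(68,40),(145,10),(222,30),(297,95),(318,165),(302,240),(250,292),(186,313),(115,297),(53,243),(20,178),(22,95)]
print("L",fit([q(x,y,.022) for x,y in L],.07/c))
for a,b in(((68,40),(145,10)),((222,30),(297,95)),((318,165),(302,240)),((250,292),(186,313)),((115,297),(53,243)),((20,178),(22,95))):
    d=q(*b,.022)-q(*a,.022);print(np.degrees(np.arctan2(d[1],d[0]))%30,np.linalg.norm(d))
b=[q(x,y,.015) for x,y in((408,343),(568,293))];d=b[1]-b[0];print("board",np.round(b,4),np.degrees(np.arctan2(d[1],d[0]))-90)
E
```

```text
D (array([ 0.5757, -0.2014]), 'face0 deg', np.float64(21.4), 'rms mm', np.float64(2.99), 'meanR', np.float64(0.0355)) [ 0.57589931 -0.20185052  0.037     ]
L (array([ 0.4497, -0.3718]), 'face0 deg', np.float64(16.1), 'rms mm', np.float64(2.22), 'meanR', np.float64(0.072))
18.805839265974313 0.03951036709619394
18.90238867325686 0.043138737314909296
14.102594605177297 0.03803977895985526
18.06465757657898 0.03590909827184724
14.097354917083237 0.03875924847419194
17.972607726021067 0.039246386745083774
board [[ 0.5397 -0.2574  0.015 ]
 [ 0.5123 -0.173   0.015 ]] 17.97122627099033
```

Emit:
{"method": "move_arm", "body": {"moves": [[38,10,-40,-0.08],[75,19.5,-90,-0.15],[75,19.5,-130,-0.15],[75,19.5,-160,-0.15],[75,19.5,-185,-0.15],[75,19.5,-185,-0.15],[75,19.5,-185,-0.15]]}}

```text
clock: 10.22
position: [0.5758, -0.2019, 0.0711]
tool_rot: [-3.141, 0.002, 2.992]
force: [-0.1, -0.2, -1.1]
grip_width: 0.0855
finger_force: 0.0
```

```bash
python3 - <<'E'
from h import *
s=monitor.observe(); print(s["position"],s["tool_rot"],bot.tip_extent)
im=grab_frame("wrist");cv2.imwrite("pics/w5.png",im[:,100:540])
E
```

```text
[ 0.57580761 -0.20194869  0.07107746] [-3.14148323e+00  1.83159615e-03  2.99210378e+00] 0.014
```

View pics/w5.png

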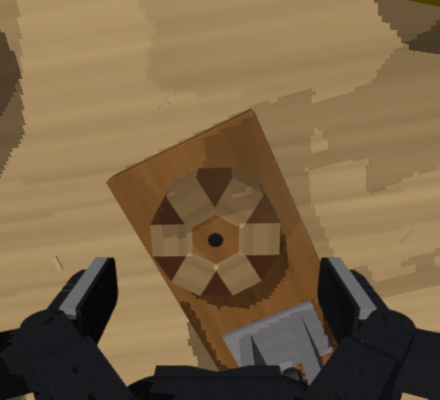

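The disc's flat sides are parallel to the pads and it is centred between them (about x=215 in the crop, pads 115 and 320). I'll descend and grip.

Emit:
{"method": "move_arm", "body": {"moves": [[0,0,-20,0],[0,0,-34,0],[0,0,-41,0],[0,0,-41,0]]}}

```text
clock: 10.78
position: [0.5744, -0.2019, 0.028]
tool_rot: [3.142, -0.001, 2.992]
force: [0.9, -0.3, 1.0]
grip_width: 0.0854
finger_force: 0.0
```

Emit:
{"method": "move_arm", "body": {"moves": [[0,0,0,0],[0,0,0,0],[0,0,0,0],[0,0,0,0],[0,0,0,0],[0,0,0,0]], "gripper": 0.5, "newtons": 40}}

```text
clock: 11.52
position: [0.575, -0.2021, 0.0292]
tool_rot: [-3.141, 0.001, 2.992]
force: [-1.6, 0.1, 6.1]
grip_width: 0.0647
finger_force: 44.9
```

Emit:
{"method": "move_arm", "body": {"moves": [[0,0,20,0],[0,0,70,0],[0,0,130,0],[0,0,190,0],[0,20,250,0],[4,70,250,0],[8,130,250,0],[12,190,250,0],[16,250,250,0],[16,310,250,0],[16,360,250,0],[16,382,250,0]]}}

```text
clock: 13.02
position: [0.5901, 0.1832, 0.2797]
tool_rot: [3.141, 0.0, 2.995]
force: [-0.4, -0.8, -0.4]
grip_width: 0.0648
finger_force: 44.7
```

Emit:
{"method": "move_arm", "body": {"moves": [[0,0,-50,0],[0,0,-100,0],[0,0,-145,0],[0,0,-180,0],[0,0,-205,0],[0,0,-205,0],[0,0,-205,0]]}}

```text
clock: 13.9
position: [0.5915, 0.1798, 0.0752]
tool_rot: [3.141, 0.001, 2.991]
force: [0.1, 0.1, 0.4]
grip_width: 0.0651
finger_force: 44.7
```

```bash
cat >> h.py <<'E'
def blob(im,guess,r=14):
    g=cv2.cvtColor(im,cv2.COLOR_BGR2GRAY);x,y=map(int,guess);w=g[y-r:y+r+1,x-r:x+r+1]
    m=(w<w.min()+25).astype(np.uint8);n,l,st,c=cv2.connectedComponentsWithStats(m)
    k=1+np.argmax(st[1:,4]);return c[k]+[x-r,y-r],st[k]
def wproj(X,s):
    m=camera_model("wrist");T=np.array(m["T_tool_cam"]);R=rot(s["tool_rot"])
    c=T[:3,:3].T@(R.T@(np.array(X)-s["position"])-T[:3,3]);f=f_of(m)
    return np.array([m["cx"]+f*c[0]/c[2],m["cy"]+f*c[1]/c[2]])
E
python3 - <<'E'
from h import *
w5=cv2.imread("pics/w5.png")
s=monitor.observe(); print(s["position"],s["tool_rot"],s["force"])
im=grab_frame("wrist");cv2.imwrite("pics/w6.png",im)
top=s["position"][2]+.008
g=wproj([s["position"][0],s["position"][1],top],s);b,st=blob(im,g);print(g,b,st)
print(at_z("wrist",b,top,s),"plate",at_z("wrist",(315.2,243.2),.03,load("w1.npy")))
E
```

```text
[0.59150136 0.17980406 0.07516131] [3.14106302e+00 1.44682502e-03 2.99111183e+00] [0.12870771 0.06397323 0.39656297]
[315.52574295 283.77569019] [317.21538462 286.00384615] [  7   9  20  17 260]
[0.59261916 0.18032255 0.08316131] plate [0.59148869 0.17962001 0.03      ]
```

Emit:
{"method": "move_arm", "body": {"moves": [[-0.8,-0.4,-15,0],[-0.8,-0.4,-25,0],[-0.8,-0.4,-30.5,0],[-0.8,-0.4,-30.5,0],[-0.8,-0.4,-30.5,0]]}}

```text
clock: 14.58
position: [0.5901, 0.1794, 0.0431]
tool_rot: [-3.141, 0.0, 2.991]
force: [-2.2, -0.7, 7.8]
grip_width: 0.0652
finger_force: 47.5
```

Emit:
{"method": "move_arm", "body": {"moves": [[0,0,0,0],[0,0,0,0],[0,0,0,0],[0,0,0,0],[0,0,10,0],[0,0,40,0],[0,0,80,0],[0,0,80,0]], "gripper": 1}}

```text
clock: 15.58
position: [0.5915, 0.1801, 0.1265]
tool_rot: [3.139, 0.004, 2.992]
force: [0.4, 0.6, -0.2]
grip_width: 0.0857
finger_force: 0.0
```

```bash
python3 - <<'E'
from h import *
s=monitor.observe(); print(s["position"],s["tool_rot"],s["force"])
im=grab_frame("wrist");cv2.imwrite("pics/w7.png",im)
g=wproj([.592,.180,.052],s);b,st=blob(im,g);print(g,b,st)
print(at_z("wrist",b,.052,s))
E
```

```text
[0.59149981 0.18010458 0.12652137] [3.13902467 0.00424203 2.99157388] [ 0.41076666  0.60081346 -0.19522513]
[315.70054696 212.70123227] [315.57777778 210.11111111] [  8   6  14  13 135]
[0.59026962 0.18018654 0.052     ]
```

Emit:
{"method": "move_arm", "body": {"moves": [[-10,0,60,0],[-40,-40,120,0.05],[-70,-90,134,0.1],[-90,-130,134,0.15],[-90,-130,134,0.15],[-90,-130,134,0.15],[-90,-130,134,0.15]]}}

```text
clock: 16.5
position: [0.5002, 0.0506, 0.2566]
tool_rot: [-3.141, -0.001, -3.14]
force: [-0.1, -0.5, 0.9]
grip_width: 0.0852
finger_force: 0.0
```

```bash
python3 - <<'E'
from h import *
s=monitor.observe(); print(s["position"],s["tool_rot"],s["qpos"][6])
np.save("w8.npy",[s["position"],s["tool_rot"]])
im=grab_frame("wrist");cv2.imwrite("pics/w8.png",im)
a=wproj([.587,.009,.022],s);b=wproj([.591,.18,.052],s);print(a,b)
x0,y0=int(min(a[0],b[0])-75),int(min(a[1],b[1])-75);print(x0,y0)
cv2.imwrite("pics/w8b.png",cv2.resize(im[y0:y0+160,x0:x0+310],None,fx=2.5,fy=2.5,interpolation=cv2.INTER_CUBIC))
E
```

```text
[0.50015018 0.05061443 0.25657972] [-3.14131088e+00 -7.34788601e-04 -3.14025538e+00] 1.5071748764243438
[280.26873685 234.9287834 ] [437.67525021 249.98491866]
205 159
```

View pics/w8b.png

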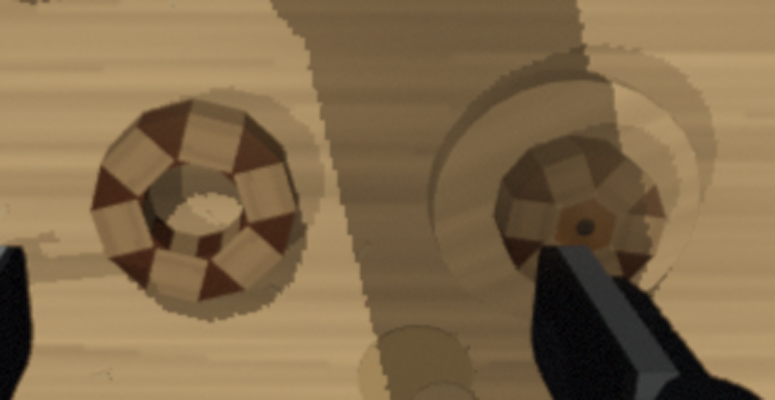

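The small ring is centred at crop (195,200) and the disc's mark is at (585,228). The faceplate rim is visible around (431,215) to (698,225).

```bash
python3 - <<'E'
from h import *
c=np.cos(np.radians(15)); s=load("w8.npy")
q=lambda x,y,z:at_z("wrist",(205+x/2.5,159+y/2.5),z,s)
E=[((195,98),(243,113)),((285,163),(296,210)),((282,253),(240,290)),((198,300),(148,287)),((108,258),(92,208)),((102,168),(138,127))]
print("S",fit([q(*p,.022) for e in E for p in e],.046/c))
for a,b in E:
    d=q(*b,.022)-q(*a,.022);print(np.degrees(np.arctan2(d[1],d[0]))%30,np.linalg.norm(d))
print("disc",q(585,228,.052))
P=np.array([q(*p,.03) for p in[(433,195),(470,125),(530,88),(600,78),(655,105),(697,170),(698,225),(431,215),(437,245),(455,275)]])[:,:2]
r=least_squares(lambda p:np.hypot(*(P-p[:2]).T)-.06,P.mean(0));print("plate",r.x,np.round(r.fun*1e3,1))
E
```

```text
S (array([0.5962, 0.0114]), 'face0 deg', np.float64(15.3), 'rms mm', np.float64(2.94), 'meanR', np.float64(0.0481))
11.691485097660063 0.02232831825474094
12.399815171900412 0.023944836409312824
14.516581726171502 0.0280372956345905
13.46839536109151 0.0246252865334783
12.845101765868492 0.026427996897006617
18.841463466012726 0.026337014764504396
disc [0.59125248 0.18144196 0.052     ]
plate [0.59138744 0.1801385 ] [ 0.5  0.1 -0.3  1.1 -1.  -0.5  1.8  0.8  0.3 -0.8]
```

Emit:
{"method": "move_arm", "body": {"moves": [[35,-25,-40,0.08],[70,-50,-80,0.16],[104,-72.5,-120,0.236],[104,-72.5,-160,0.236],[104,-72.5,-195,0.236],[104,-72.5,-195,0.236]], "gripper": 0.53}}

```text
clock: 17.3
position: [0.6025, -0.0223, 0.0596]
tool_rot: [3.141, -0.005, -2.905]
force: [0.0, -0.4, 0.6]
grip_width: 0.0449
finger_force: 0.0
```

```bash
python3 - <<'E'
from h import *
s=monitor.observe(); print(s["position"],s["tool_rot"],s["grip_width"])
np.save("w9.npy",[s["position"],s["tool_rot"]])
im=grab_frame("wrist");cv2.imwrite("pics/w9.png",im);cv2.imwrite("pics/w9b.png",im[60:400,100:600])
E
```

```text
[ 0.60254407 -0.02232708  0.05955395] [ 3.14071979 -0.00469932 -2.90483212] 0.044939797941510186
```

View pics/w9b.png

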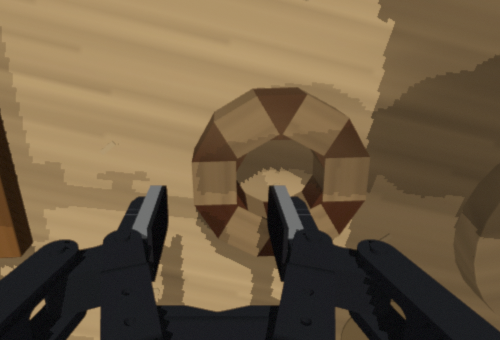

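The pads straddle the left wall, whose flat faces are at crop x=193 and x=237. They are parallel to the pads.

```bash
python3 - <<'E'
from h import *
s=load("w9.npy");print(wproj([s["position"][0],s["position"][1],.022],s)-[100,60])
q=lambda x,y:at_z("wrist",(100+x,60+y),.022,s)
c=np.cos(np.radians(15))
print(fit([q(*p) for p in[(193,160),(195,208),(216,120),(257,88),(301,88),(346,121),(367,158),(367,200)]],.046/c))
print((q(193,184)+q(237,184))/2)
E
```

```text
[216.36809551 176.63160982]
(array([0.5877, 0.0107]), 'face0 deg', np.float64(27.7), 'rms mm', np.float64(7.33), 'meanR', np.float64(0.045))
[ 0.60685926 -0.02203829  0.022     ]
```

Emit:
{"method": "move_arm", "body": {"moves": [[1.5,0,-20,0],[1.5,0,-35,0],[1.5,0,-44,0],[1.5,0,-44,0],[1.5,0,-44,0]]}}

```text
clock: 17.98
position: [0.6057, -0.0229, 0.0185]
tool_rot: [-3.141, 0.0, -2.906]
force: [0.6, -0.0, 0.4]
grip_width: 0.0453
finger_force: 0.0
```

Emit:
{"method": "move_arm", "body": {"moves": [[0,0,0,0],[0,0,0,0],[0,0,0,0],[0,0,0,0],[0,0,0,0]], "gripper": 0.1}}

```text
clock: 18.6
position: [0.6058, -0.023, 0.0188]
tool_rot: [-3.141, 0.001, -2.906]
force: [-0.7, -0.2, 6.0]
grip_width: 0.0239
finger_force: 40.5
```

```bash
python3 - <<'E'
import re
t=open('h.py').read()
t=t.replace("best=min((least_squares(res,[*P.mean(0),t])","c0=least_squares(lambda p:np.hypot(*(P-p).T)-R,P.mean(0)).x\n    best=min((least_squares(res,[*c0,t])")
open('h.py','w').write(t)
from h import *
c=np.cos(np.radians(15)); s=load("w8.npy")
q=lambda x,y,z:at_z("wrist",(205+x/2.5,159+y/2.5),z,s)
E=[((195,98),(243,113)),((285,163),(296,210)),((282,253),(240,290)),((198,300),(148,287)),((108,258),(92,208)),((102,168),(138,127))]
print("S",fit([q(*p,.022) for e in E for p in e],.046/c))
s=load("w9.npy");q=lambda x,y:at_z("wrist",(100+x,60+y),.022,s)
print(fit([q(*p) for p in[(193,160),(195,208),(216,120),(257,88),(301,88),(346,121),(367,158),(367,200)]],.046/c))
s1=load("w1.npy")
M=[(200,38),(272,65),(317,115),(325,188),(290,250),(235,303),(165,320),(98,298),(52,250),(40,180),(60,108),(120,58)]
print("M",fit([at_z("wrist",(392+x/3,100+y/3),.022,s1) for x,y in M],.058/c))
E
```

```text
S (array([0.5964, 0.0112]), 'face0 deg', np.float64(15.3), 'rms mm', np.float64(2.94), 'meanR', np.float64(0.0481))
(array([0.5967, 0.0107]), 'face0 deg', np.float64(15.5), 'rms mm', np.float64(2.5), 'meanR', np.float64(0.048))
M (array([0.4823, 0.3521]), 'face0 deg', np.float64(14.3), 'rms mm', np.float64(1.46), 'meanR', np.float64(0.0598))
```

Emit:
{"method": "move_arm", "body": {"moves": [[0,0,20,0],[0,0,60,0],[0,0,110,0],[-2,30,150,0],[-4,80,150,0],[-6,130,150,0],[-6,170,140,0],[-6,170,110,0],[-6,170,85,0],[-6,170,75,0],[-6,170,75,0],[-6,170,75,0]]}}

```text
clock: 20.1
position: [0.6, 0.1472, 0.0943]
tool_rot: [3.141, 0.001, -2.906]
force: [-0.1, 0.5, -0.2]
grip_width: 0.024
finger_force: 40.7
```

```bash
python3 - <<'E'
from h import *
s=monitor.observe(); print(s["position"],s["tool_rot"],s["force"])
np.save("w10.npy",[s["position"],s["tool_rot"]])
im=grab_frame("wrist");cv2.imwrite("pics/w10.png",im)
p=s["position"];z=p[2]+.0032
print(wproj([p[0]-.0087,p[1]+.0337,z],s))
cv2.imwrite("pics/w10b.png",cv2.resize(im[40:380,140:600],None,fx=1.6,fy=1.6,interpolation=cv2.INTER_CUBIC))
E
```

```text
[0.59998883 0.14721583 0.09432536] [ 3.14143815e+00  1.37323351e-03 -2.90570695e+00] [-0.12182166  0.53458131 -0.18523184]
[400.0394459  275.62164782]
```

View pics/w10b.png

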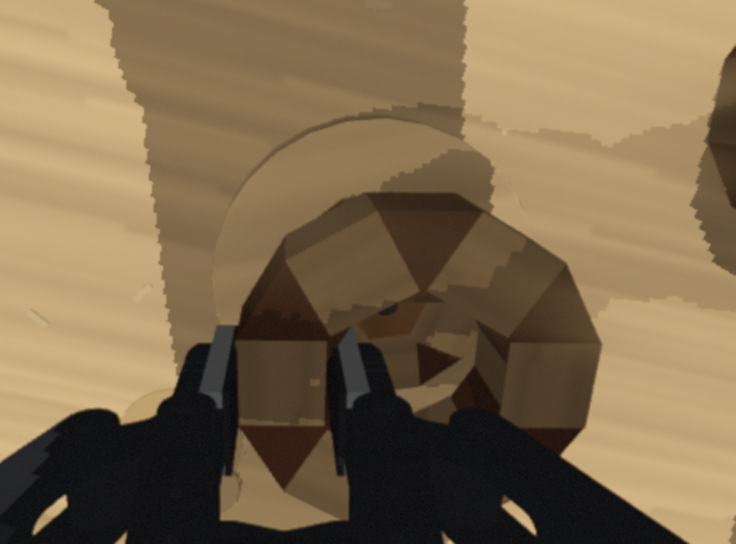

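The ring is held level, its left wall between the pads at crop (237–328, 342–428). Part of the disc's mark shows at (388,308). I'll compare the ring and the mark within this one picture.

```bash
python3 - <<'E'
from h import *
s=load("w10.npy");zt=s["position"][2]+.0032;c=np.cos(np.radians(15))
q=lambda x,y,z:at_z("wrist",(140+x/1.6,40+y/1.6),z,s)
ok={}
L=[(237,342),(240,428),(287,262),(370,195),(600,345),(585,428),(567,265)]
print("fit",fit([q(*p,zt) for p in L],.046/c),"TCP",s["position"])
print("wall mid",q(237,385,zt),q(328,385,zt),"right",q(592,387,zt))
print("mark",q(388,308,.052))
T=np.array([.5912,.1808,.052]);print("pred mark px crop",(wproj(T,s)-[140,40])*1.6)
# predicted polygon for nominal offset
for off in(-.0015,0,.0015):
    ctr=s["position"]+np.array([-.00805+.972*off,.03355+.233*off,zt-s["position"][2]])
    a=np.radians(13.5+15+30*np.arange(12));
    print(off,[tuple(((wproj(ctr+.046/c*np.array([np.cos(t),np.sin(t),0]),s)-[140,40])*1.6).round().astype(int).tolist()) for t in a])
E
```

```text
fit (array([0.5934, 0.1812]), 'face0 deg', np.float64(13.2), 'rms mm', np.float64(1.93), 'meanR', np.float64(0.0484)) TCP [0.59998883 0.14721583 0.09432536]
wall mid [0.60442118 0.13618531 0.09752536] [0.59889743 0.15927715 0.09752536] right [0.58341383 0.22656311 0.09752536]
mark [0.59161989 0.18200174 0.052     ]
pred mark px crop [384.9495341  306.12582916]
-0.0015 [(447, 517), (528, 481), (585, 415), (601, 331), (565, 250), (482, 200), (377, 200), (285, 250), (236, 331), (239, 415), (285, 481), (360, 517)]
0 [(446, 521), (527, 486), (584, 420), (600, 336), (564, 256), (481, 206), (376, 206), (285, 256), (237, 336), (239, 420), (285, 486), (360, 521)]
0.0015 [(446, 526), (526, 490), (583, 424), (599, 341), (563, 262), (480, 213), (376, 213), (285, 262), (237, 342), (239, 425), (285, 490), (360, 526)]
```

Emit:
{"method": "move_arm", "body": {"moves": [[-2.3,0,-10,0],[-2.3,0,-19,0],[-2.3,0,-23.5,0],[-2.3,0,-23.5,0],[-2.3,0,-23.5,0]]}}

```text
clock: 20.78
position: [0.5971, 0.1469, 0.0703]
tool_rot: [3.142, -0.0, -2.906]
force: [-7.9, -3.4, 22.3]
grip_width: 0.0241
finger_force: 44.9
```

Emit:
{"method": "move_arm", "body": {"moves": [[0,0,0,0],[0,0,0,0],[0,0,0,0],[0,0,10,0],[0,0,40,0],[0,0,90,0],[0,0,140,0],[-30,40,170,-0.05]], "gripper": 0.53}}

```text
clock: 21.78
position: [0.5689, 0.1847, 0.2428]
tool_rot: [-3.141, 0.004, -2.962]
force: [0.8, 1.5, -0.7]
grip_width: 0.0448
finger_force: 0.0
```

Emit:
{"method": "move_arm", "body": {"moves": [[-35,18,20,-0.09],[-69,35,37,-0.18],[-69,35,37,-0.18],[-69,35,37,-0.18],[-69,35,37,-0.18]], "gripper": 1}}

```text
clock: 22.4
position: [0.4987, 0.2215, 0.2763]
tool_rot: [-3.141, -0.0, -3.136]
force: [0.5, -0.8, -0.5]
grip_width: 0.0849
finger_force: 0.0
```

```bash
cat >> h.py <<'E'
def refine(im,s,x0,y0,z,Ro,Ri,th0=None):
    """fit top polygon: strong gradient along projected outer/inner top edges and radial segment joints"""
    g=cv2.GaussianBlur(cv2.cvtColor(im,cv2.COLOR_BGR2GRAY).astype(np.float32),(0,0),1.0)
    G=np.hypot(cv2.Sobel(g,cv2.CV_32F,1,0),cv2.Sobel(g,cv2.CV_32F,0,1)); G=np.minimum(G,120)
    c=np.cos(np.pi/12)
    m=camera_model("wrist");T=np.array(m["T_tool_cam"]);Rt=rot(s["tool_rot"]);f=f_of(m)
    def score(p):
        a=p[2]+np.pi/12+np.arange(13)*np.pi/6; t=np.linspace(0,1,9)[:-1,None]
        pts=[]
        for R in ([Ro,Ri] if Ri else [Ro]):
            V=R/c*np.c_[np.cos(a),np.sin(a)]
            pts+= [ (V[i]*(1-t)+V[i+1]*t) for i in range(12)]
        P=np.vstack(pts)+p[:2]; X=np.c_[P,np.full(len(P),z)]
        C=((X-s["position"])@Rt-T[:3,3])@T[:3,:3]
        u=np.float32(m["cx"]+f*C[:,0]/C[:,2]);v=np.float32(m["cy"]+f*C[:,1]/C[:,2])
        return -cv2.remap(G,u.reshape(-1,1),v.reshape(-1,1),cv2.INTER_LINEAR).mean()
    from scipy.optimize import brute,fmin
    ths=slice(0,np.pi/6,np.radians(2)) if th0 is None else slice(th0-.09,th0+.09,.03)
    p=brute(score,(slice(x0-.006,x0+.0061,.001),slice(y0-.006,y0+.0061,.001),ths),finish=fmin,disp=False)
    return p[:2].round(4),round(np.degrees(p[2])%30,1),round(float(-score(p)),1)
E
python3 - <<'E'
from h import *
s=monitor.observe();print(s["position"],s["tool_rot"])
np.save("w11.npy",[s["position"],s["tool_rot"]]);im=grab_frame("wrist");cv2.imwrite("pics/w11.png",im)
print("val S w8",refine(cv2.imread("pics/w8.png"),load("w8.npy"),.5962,.011,.022,.046,.023))
print("val L w4",refine(cv2.imread("pics/w4.png"),load("w4.npy"),.4497,-.3718,.022,.07,.047))
print("val M w1",refine(cv2.imread("pics/w1.png"),load("w1.npy"),.4822,.3522,.022,.058,.035))
print("M w11",refine(im,s,.4822,.3522,.022,.058,.035))
print("S w11",refine(im,s,.5914,.181,.074,.046,.023,np.radians(13.5)))
print(wproj([.4822,.3522,.022],s),wproj([.5914,.181,.074],s))
cv2.imwrite("pics/w11b.png",cv2.resize(im[100:320,200:540],None,fx=2.3,fy=2.3,interpolation=cv2.INTER_CUBIC))
E
```

```text
[0.49869166 0.22148632 0.27634494] [-3.14101455e+00 -1.65296573e-04 -3.13613769e+00]
val S w8 (array([0.5971, 0.0097]), np.float64(12.2), 76.7)
val L w4 (array([ 0.4493, -0.3731]), np.float64(16.2), 85.9)
val M w1 (array([0.4823, 0.3526]), np.float64(14.1), 58.8)
M w11 (array([0.4822, 0.3526]), np.float64(14.6), 65.8)
S w11 (array([0.5905, 0.1799]), np.float64(13.5), 67.1)
[434.22016628 142.68014106] [278.12111285 252.15295362]
```

Emit:
{"method": "move_arm", "body": {"moves": [[-2,30,-40,0.08],[-4,60,-90,0.16],[-5,86,-140,0.246],[-5,86,-180,0.246],[-5,86,-215,0.246],[-5,86,-215,0.246],[-5,86,-215,0.246]], "gripper": 0.53}}

```text
clock: 23.32
position: [0.4939, 0.3081, 0.0626]
tool_rot: [3.141, 0.001, -2.89]
force: [-0.3, 0.6, 0.7]
grip_width: 0.0451
finger_force: 0.0
```

```bash
python3 - <<'E'
from h import *
s=monitor.observe();print(s["position"],s["tool_rot"])
im=grab_frame("wrist");cv2.imwrite("pics/w12.png",im)
p,t,sc=refine(im,s,.4822,.3526,.022,.058,.035,np.radians(14.4));print(p,t,sc)
y=s["tool_rot"][2];print("tool y deg",np.degrees(np.arctan2(-np.cos(y),np.sin(y))))
for pp in(p,[.4822,.3526]):
  n=np.radians(t-90);print("TCP want",np.array(pp)+.0465*np.array([np.cos(n),np.sin(n)]))
E
```

```text
[0.49394633 0.30806815 0.0626225 ] [ 3.14145003e+00  8.62571908e-04 -2.89010007e+00]
[0.4825 0.3522] 14.5 58.7
tool y deg 104.40946359261461
TCP want [0.49414267 0.30718113]
TCP want [0.49384267 0.30758113]
```

Aligned within 1 mm. I'll descend and grip.

Emit:
{"method": "move_arm", "body": {"moves": [[0,-0.5,-20,0],[0,-0.5,-35,0],[0,-0.5,-44,0],[0,-0.5,-44,0],[0,-0.5,-44,0]]}}

```text
clock: 24.0
position: [0.4934, 0.3077, 0.0179]
tool_rot: [3.142, 0.0, -2.89]
force: [0.5, 0.2, 0.8]
grip_width: 0.0452
finger_force: 0.0
```

Emit:
{"method": "move_arm", "body": {"moves": [[0,0,0,0],[0,0,0,0],[0,0,0,0],[0,0,0,0],[0,0,0,0]], "gripper": 0.1}}

```text
clock: 24.62
position: [0.4935, 0.3075, 0.0182]
tool_rot: [-3.142, 0.001, -2.89]
force: [0.2, -2.9, 6.0]
grip_width: 0.0229
finger_force: 35.5
```

Emit:
{"method": "move_arm", "body": {"moves": [[0,0,20,0],[0,0,70,0],[0,0,120,0],[25,-40,150,0],[52,-85,150,0],[80,-130,150,0],[108,-172,150,0],[108,-172,125,0],[108,-172,105,0],[108,-172,98,0],[108,-172,98,0],[108,-172,98,0]]}}

```text
clock: 26.12
position: [0.6016, 0.1359, 0.1167]
tool_rot: [3.142, 0.001, -2.889]
force: [-0.6, -0.4, -1.2]
grip_width: 0.0223
finger_force: 41.8
```

```bash
python3 - <<'E'
from h import *
s=monitor.observe();p=s["position"];print(p,s["tool_rot"],s["force"])
im=grab_frame("wrist");cv2.imwrite("pics/w13.png",im)
print("M",refine(im,s,p[0]-.0112,p[1]+.045,p[2]+.0038,.058,.035,np.radians(14.5)))
cv2.imwrite("pics/w13b.png",im)
E
```

```text
[0.60155361 0.13590336 0.11669987] [ 3.14156126e+00  1.27242089e-03 -2.88930440e+00] [-0.64703134 -0.36433581 -1.16386253]
M (array([0.5908, 0.1819]), np.float64(14.0), 46.9)
```

Emit:
{"method": "move_arm", "body": {"moves": [[0.2,-0.8,-12,0],[0.2,-0.8,-20,0],[0.2,-0.8,-24,0],[0.2,-0.8,-24,0],[0.2,-0.8,-24,0]]}}

```text
clock: 26.8
position: [0.6014, 0.1345, 0.0919]
tool_rot: [-3.141, -0.0, -2.89]
force: [-3.9, -2.3, 11.8]
grip_width: 0.022
finger_force: 43.8
```

Emit:
{"method": "move_arm", "body": {"moves": [[0,0,0,0],[0,0,0,0],[0,0,0,0],[0,0,10,0],[0,0,40,0],[0,0,90,0],[0,0,140,0],[-35,20,190,-0.08],[-70,40,210,-0.16],[-100,50,215,-0.25],[-100,50,215,-0.25],[-100,50,215,-0.25]], "gripper": 0.53}}

```text
clock: 28.3
position: [0.5017, 0.1848, 0.3071]
tool_rot: [3.141, 0.001, -3.139]
force: [0.2, -0.2, -0.1]
grip_width: 0.0455
finger_force: 0.0
```

```bash
python3 - <<'E'
from h import *
s=monitor.observe();p=s["position"];print(p,s["tool_rot"],s["force"],s["qpos"])
im=grab_frame("wrist");cv2.imwrite("pics/w14.png",im)
print("M",refine(im,s,.5908,.1804,.096,.058,.035,np.radians(14)),wproj([.5908,.1804,.096],s))
E
```

```text
[0.50171854 0.1847554  0.30706367] [ 3.14132300e+00  7.35779486e-04 -3.13863454e+00] [ 0.18756006 -0.18104571 -0.05838583] [-0.7589774   0.32935618  0.38534124  1.77768604 -0.13973585  1.06055877
  1.2497447 ]
M (array([0.5908, 0.1803]), np.float64(14.7), 62.0) [312.26879454 245.41326514]
```

Emit:
{"method": "move_arm", "body": {"moves": [[-4,-50,0,-0.04],[-8,-100,0,-0.08],[-12,-150,0,-0.12],[-16,-200,0,-0.16],[-20,-250,0,-0.2],[-24,-300,0,-0.24],[-28,-350,0,-0.24],[-32,-400,-15,-0.24],[-35,-450,-30,-0.24],[-38,-501,-47,-0.24],[-38,-501,-47,-0.24],[-38,-501,-47,-0.24]]}}

```text
clock: 29.85
position: [0.4631, -0.3166, 0.2592]
tool_rot: [-3.141, -0.001, 2.903]
force: [-0.1, 0.4, -0.1]
grip_width: 0.0452
finger_force: 0.0
```

```bash
python3 - <<'E'
from h import *
s=monitor.observe();p=s["position"];print(p,s["tool_rot"],s["qpos"])
im=grab_frame("wrist");cv2.imwrite("pics/w15.png",im)
p,t,sc=refine(im,s,.4494,-.3728,.022,.070,.047);print("L",p,t,sc)
n=np.radians(t+60);print("TCP want",p+.0585*np.array([np.cos(n),np.sin(n)]))
y=s["tool_rot"][2];print("tool y deg",np.degrees(np.arctan2(-np.cos(y),np.sin(y))))
E
```

```text
[ 0.46313809 -0.31655773  0.25920786] [-3.14149537e+00 -9.64598630e-04  2.90292664e+00] [ 0.08016483  0.46148762  0.5796355   1.77741176 -0.29524857  0.99122868
  2.10774669]
L [ 0.4491 -0.373 ] 15.9 78.5
TCP want [ 0.46335148 -0.31626249]
tool y deg 76.3254446618421
```

Emit:
{"method": "move_arm", "body": {"moves": [[0,0,-50,0],[0,0,-100,0],[0,0,-150,0],[0,0,-190,0],[0,0,-220,0],[0,0,-235,0],[0,0.3,-241,0],[0,0.3,-241,0],[0,0.3,-241,0]]}}

```text
clock: 31.02
position: [0.4639, -0.316, 0.0195]
tool_rot: [-3.141, 0.001, 2.904]
force: [0.7, -0.4, -0.0]
grip_width: 0.0454
finger_force: 0.0
```

Emit:
{"method": "move_arm", "body": {"moves": [[0,0,0,0],[0,0,0,0],[0,0,0,0],[0,0,0,0],[0,0,0,0]], "gripper": 0.1}}

```text
clock: 31.65
position: [0.4637, -0.3159, 0.0193]
tool_rot: [3.142, 0.001, 2.904]
force: [-2.3, 2.4, 10.1]
grip_width: 0.022
finger_force: 39.5
```

Emit:
{"method": "move_arm", "body": {"moves": [[0,0,20,0],[0,0,70,0],[0,0,120,0],[0,0,175,0],[10,20,230,0],[25,50,270,0],[50,90,280,0],[75,140,280,0],[100,190,280,0],[120,240,280,0],[130,290,280,0],[135,340,280,0]]}}

```text
clock: 33.15
position: [0.5982, 0.0256, 0.2997]
tool_rot: [3.141, 0.001, 2.903]
force: [-0.5, -0.6, -1.3]
grip_width: 0.0219
finger_force: 39.9
```

Emit:
{"method": "move_arm", "body": {"moves": [[2,50,0,0],[4,100,0,0],[6,150,0,0],[6,195,0,0],[6,213,0,0],[6,213,-50,0],[6,213,-100,0],[6,213,-140,0],[6,213,-155,0],[6,213,-155,0],[6,213,-155,0]]}}

```text
clock: 34.52
position: [0.6052, 0.2373, 0.1455]
tool_rot: [3.14, 0.002, 2.904]
force: [1.3, -0.4, -0.4]
grip_width: 0.0224
finger_force: 39.9
```

```bash
python3 - <<'E'
from h import *
s=monitor.observe();p=s["position"];print(p,s["tool_rot"],s["force"],s["grip_width"])
im=grab_frame("wrist");cv2.imwrite("pics/w16.png",im)
print("L",refine(im,s,p[0]-.0144,p[1]-.057,p[2]+.0027,.070,.047,np.radians(16)),"M",refine(im,s,.5908,.1803,.096,.058,None,np.radians(14.5)))
E
```

```text
[0.60523469 0.23725655 0.145507  ] [3.14022760e+00 1.87016003e-03 2.90350214e+00] [ 1.32773503 -0.36339254 -0.43777964] 0.02237075558217672
L (array([0.5915, 0.1808]), np.float64(16.4), 57.8) M (array([0.588 , 0.1793]), np.float64(14.3), 40.8)
```

Emit:
{"method": "move_arm", "body": {"moves": [[-0.4,-0.2,-12,0],[-0.4,-0.2,-22,0],[-0.4,-0.2,-28,0],[-0.4,-0.2,-30,0],[-0.4,-0.2,-30,0],[-0.4,-0.2,-30,0]]}}

```text
clock: 35.33
position: [0.6044, 0.2377, 0.1146]
tool_rot: [3.14, 0.001, 2.904]
force: [-4.6, 2.4, 16.6]
grip_width: 0.022
finger_force: 42.7
```

Emit:
{"method": "move_arm", "body": {"moves": [[0,0,0,0],[0,0,0,0],[0,0,0,0],[0,0,10,0],[0,0,40,0],[0,0,90,0],[0,0,140,0],[-40,20,190,0.08],[-80,40,200,0.16],[-110,0,210,0.24],[-110,-40,210,0.24],[-110,-40,210,0.24]], "gripper": 0.53}}

```text
clock: 36.83
position: [0.4941, 0.1943, 0.325]
tool_rot: [3.141, 0.001, 3.14]
force: [0.1, 0.4, 1.2]
grip_width: 0.0454
finger_force: 0.0
```

```bash
python3 - <<'E'
from h import *
s=monitor.observe();p=s["position"];print(p,s["tool_rot"],s["force"],s["grip_width"])
im=grab_frame("wrist");cv2.imwrite("pics/w17.png",im)
print("L",refine(im,s,.5908,.1803,.118,.070,.047,np.radians(16)))
a=grab_frame("scene");b=grab_frame("side")
r=lambda i:cv2.resize(i,(400,250),interpolation=cv2.INTER_AREA)
k=lambda i,x,y:cv2.resize(i[y:y+150,x:x+240],(400,250),interpolation=cv2.INTER_CUBIC)
cv2.imwrite("pics/f.png",np.vstack([np.hstack([k(a,235,160),k(b,235,110)]),np.hstack([r(im),r(a)])]))
E
```

```text
[0.49410849 0.19425993 0.32496133] [3.14067465e+00 1.31295202e-03 3.14008322e+00] [0.06755468 0.39123483 1.23667387] 0.04537149662962608
L (array([0.5901, 0.1809]), np.float64(16.2), 66.0)
```

View pics/f.png

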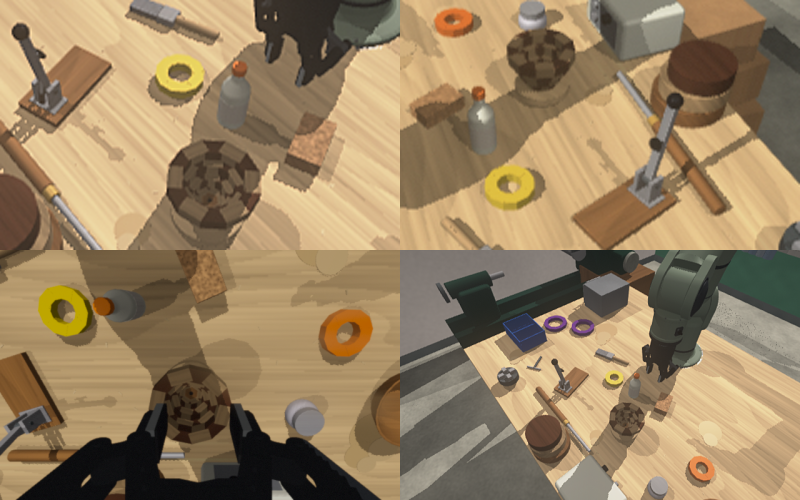

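The bowl is stacked flat and centred on the faceplate (large ring within about 1 mm), the clamp arm stands open, the bottle stands upright and the gripper is clear.

```bash
python3 -c "
from workcell import bot
print(bot.job_done())"
```

```text
the job is handed in; nothing more can be done
None
```

The job is handed in: the clamp arm is open, the disc and three rings are stacked flat and centred to within about 1 mm by the wrist camera, the glue bottle is still standing, and the arm had let go of everything at about 37 s.

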